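# Park and pin the slanted microscope stage

## Robot

A 6-joint arm with a two-finger parallel gripper is mounted at the origin on the work surface. World frame = base frame: x ahead of the robot, y to its left, z up, the work surface at z = 0. Lengths are in m, angles in rad, forces in N, time in s.
With the tool pointing down it reaches from about 0.325 to 0.9 m from the base axis. Payload 6.1 kg.
Tool frame: the origin (TCP) lies at the very end of the fingers, on their centre line; the grasp point (between the pads) lies 19 mm behind it; z points along the fingers, y is the line along which they close (so a half turn about z gives the same grasp; the last joint's range is limited). The gripper opens to 85 mm and grips with 20 to 120 N. Pads are 22 mm wide; open, the fingers measure 114 mm over their backs; the gripper's body (76 mm by 85 mm) begins 54 mm behind the grasp point. The pads swing forward as they close: fully open they stand 13 mm farther back than shut.
Start: joints at [-1.45, 0.22, 1.526, -0, 1.395, -0.126], TCP at [0.153, -0.606, 0.231] pointing down, gripper open.
Joint ranges: [-2.98, 2.98], [-0.91, 2.08], [0.09, 2.57], [-1.24, 4.39], [0.2, 2.65], [-2.68, 2.68]. Speed limits (rad/s): [2.57, 2.57, 3.01, 3.14, 3.14, 3.14].

## Interface

Orientations are given as a unit quaternion [w, x, y, z].
In Python, from workcell import manip gives the robot as it stands. The module is installed in compiled form; this text tells all that it offers.
- The arm moves only by the tool send_rows, never from a script. Its argument "rows" is text: rows parted by semicolons, each of 5 numbers parted by spaces: the closure, from -1 (fully open) to 1 (shut), so that 0 is half open, then the shift along the tool's x, y, z as a fraction of full scale, then the turn about the tool's z as a fraction of full scale. A call has 1 to 5 rows; each row shifts and turns the commanded pose from where the row before left it, along the tool's axes as they then stand; what a row does not reach is not made up. Full scale, the value 1, is 0.3 m for a shift and 45 degrees for a turn. A row lasts 1/8 s, in which the tool goes at most 62.5 mm and 10.7 degrees, less where a joint would pass 70% of its speed; a pose out of reach is approached as far as the arm can. A call with a number of a shift or a turn outside -1 to 1 is refused whole. A call with a gripper value outside its range is refused whole. The fingers move at their own pace and stop on an object; "squeeze" is the grip in N (left out, the last holds). Time passes only in rows, so rows that do not move let the fingers close. It gives the time, the measured TCP pose, the force, the opening and the grip force at its end, in the units of the state.
- manip.sense(): the state, without advancing time (a new reading comes with each control period).
- manip.camera(name): name is "scene" or "top" or "wrist"; returns a dict with "color" (480x640x3 uint8, red, green, blue), "fovy" (degrees; the focal length in pixels is half the picture's height over the tangent of half this angle, whatever the lens; pixels are square), "cx", "cy" (the principal point, pixels), "k1" (the pictures are not rectified: a ray, as slopes to the right and down, at radius r is drawn at 1 + k1 r^2 times it, then the intrinsics apply), "R" (3x3) and "t" (3): a world point X has camera coordinates R X + t. Camera axes: x right, y down, z forward; pixel columns grow to the right and rows downward; lengths in m; the calibration is good to about 2 mm. A picture is of the moment at which its call begins. There is no depth.
- manip.job_done(): hands the job in; it is judged then, once.
Trained networks look in a picture, given as the dict that the camera call returned (one of the last four; its "shot" number tells which), for a name from the list of things; names that differ only in an ending like _2 or _b are one class to them, and where a whole thing is asked for, a point or a joint stands for the part that bears it (a point fixed in the world has none). Each returns a list of dicts, best first, with "confidence" (0 to 1); they miss things now and then, are a little off and sometimes report something else, mostly with a low value. They report only what shows in the picture. A call takes as long as a camera call. They do not tell look-alikes from the thing itself.
- manip.search_frame(picture, query): "bbox" ([centre column, centre row, width, height] in pixels, round what is visible of it).
- manip.regions_of(picture, query): "pixels" (480x640 bool, what is visible of it) and "bbox" ([centre column, centre row, width, height] in pixels, round what is visible of it).
- manip.tip_of(picture, query): "position" ([column, row] in pixels: a listed point, or the origin of a listed thing).
The state is a dict: "time_s": time; "joints": joint angles; "qvel": joint speeds; "tau": joint torques, N m; "ee_pos": TCP position; "ee_rot": TCP orientation; "ft_force": force on the tool from outside, world axes, zero at the start; "wrist_torque": the same for the moment, N m; "finger_gap": finger opening in m; "finger_force": force on a finger pad.
Only numpy, scipy, OpenCV 4.12 (cv2) and the standard library are available. Lean on these libraries where they do the work, as an engineer would, in place of code of your own. Each camera call takes 0.05 s, during which the arm holds its last target. There are 200 camera calls.

## Task

Get the slanted microscope stage ready for transport: first use its handwheel (it has some lost motion) to wind the stage along until the hole in its steel tab is in line with the holes in the two ears of the yoke. Then take the long locking pin from the wooden rack, pass it through both ears and the tab between them until its collar is fully home on the upper ear, and let go. Move the stage only by the wheel, do not push it with the arm or the fingers, and leave the short pin and the other things on the bench where they are.

Things in the scene. Friction and masses are not known exactly. Their poses are not given: they have to be found in the camera images.
- bore (a point): Middle of the yoke's hole axis, 85 mm above the bench, at the left end of the stand. z = hole axis, up and out of the upper ear; it leans 35 degrees from vertical towards the stand's front (roughly to the robot): the pin goes in along -z. y is level, along the stand, the way the stage travels; x points up the slope. Fixed during an episode. All three holes are 18 mm wide, the upper bevelled 2 mm.
- yoke: Yoke of two steel ears 46 x 46 x 10 mm on a white post. In the axes of bore: upper ear z = +8 to +18 mm, lower ear z = -18 to -8 mm, gap 16 mm; a block joins them at x = 23 to 63 mm, no higher than z = +18; the -x side and the room below the lower ear are free. Fixed. Origin on the bench below bore, z up, x away from the stand's front.
- eye (a point): Centre of the hole in the steel tab (40 mm wide, 10 mm thick, ending 24 mm past the hole) at the left end of the black stage. Axes parallel to bore's. The tab is already in the gap between the ears, but its hole is 12 to 26 mm short (-y of bore) at the start; in line when both points coincide. The pin passes freely within 4 mm.
- carriage: The sliding stage with its tab: black plate 86 x 85 x 10 mm on the slanted top of the white stand, between handwheel and yoke; origin 65 mm from eye towards -y, same axes. A stiff drive (6 N) keeps it where it is left; never push it with arm or fingers (5 N).
- wheel_grip (a point): Grip point of the black handwheel, on its vertical axis, 98 mm above the bench, on the white housing at the stand's right end. The wheel: a disc 86 mm across, top 76 mm above the bench, with a raised grip bar across its middle, 74 mm long (this point's x), 16 mm wide (y), top 110 mm above the bench. z up; the point turns with the wheel.
- handwheel: The same wheel; origin on its axis 64 mm above the bench. Clockwise from above moves the stage along +y of bore, 25 mm per radian, anticlockwise back; but there is 0.4 rad of lost motion, an unknown part of it ahead at the start, before the wheel drives the stage (all of it on each reversal). Driving takes 0.15 N m, the lost motion almost nothing. Stays where it is left.
- pin_head (a point): Middle of the black head (24 mm diameter, 40 mm long) of the long pin, 96 mm above the bench as it stands upright in the rack, its head the higher of the two. z = along the pin, from tip to head. Fully home in the yoke, it lies 44 mm along +z from bore.
- pin: The long locking pin, 106 mm, 0.08 to 0.15 kg; origin at its tip, 86 mm below the head's middle, z towards the head. Steel shank 14 mm diameter, 60 mm long with a 12 mm tapered nose; then a collar 32 mm diameter, 6 mm thick; then the black head. Its tip stands 25 mm deep in the rack, 10 mm above the bench.
- short_pin_head (a point): Middle of the head of the short pin, which looks the same but has a shank of only 30 mm, so its head stands 30 mm lower (point 66 mm above the bench). It is too short for the job; leave it in the rack, 80 mm from the long pin.
- rack: Wooden rack block 60 x 140 x 35 mm, fixed; origin at the centre of its underside, y axis along its length. Its two holes are at y = -40 and +40 mm; either may hold the long pin.
- eyepiece_center (a point): Loose black eyepiece standing behind the stand, 66 mm tall, 40 mm wide; centre.
- dish: Loose glass dish in front of the stand, 84 mm across, 18 mm high; centre of the underside.
- jar: Loose amber specimen jar behind the rack, 52 mm across, 75 mm tall; centre of the underside.
- screwdriver: Loose screwdriver lying flat near the robot, 150 mm long.
- canister: Loose aluminium lens canister, 36 mm across, 50 mm tall, left of the stand; centre of the underside.
Things that resemble listed ones, but are neither listed nor needed, are in the scene too. Leave any blue look-alike of the pin alone.

How it is judged:
On the way, in this order (a step that is already met when the one before it is completed fails the run):
1. the tab's hole is brought into line with the yoke's holes (within 4 mm), the pin not yet at the yoke (y of eye in the frame of bore between -0.004 and 0.004 m and distance between pin_head and bore above 0.15 m), for 0.3 s.
2. the pin's tip has passed the upper ear and the tab (head within 74 mm of the bore's middle, on its axis) (z of pin_head in the frame of bore between 0.03 and 0.074 m and x of pin_head in the frame of bore between -0.015 and 0.015 m and y of pin_head in the frame of bore between -0.015 and 0.015 m and angle between the z axis of pin_head and the z axis of bore, either way round below 0.25 rad).
At the end, for the whole second after the job is handed in: The long pin is through both ears and the tab: its head's middle 38 to 49 mm from the bore's middle along the hole axis (44 = home), within 9 mm of the axis and parallel to it within 0.13 rad; the tab's hole within 5.5 mm of the bore; the pin released and at rest (z of pin_head in the frame of bore between 0.038 and 0.049 m and x of pin_head in the frame of bore between -0.009 and 0.009 m and y of pin_head in the frame of bore between -0.009 and 0.009 m and angle between the z axis of pin_head and the z axis of bore, either way round below 0.13 rad and y of eye in the frame of bore between -0.0055 and 0.0055 m and linear speed of pin below 0.02 m/s and contact force between the fingers and pin below 0.1 N); the robot touches nothing.
It fails at once if the stage is pushed by the arm or fingers instead of the wheel (more than 5 N) (contact force between any of the fingers, the arm and carriage above 5 N).
It fails at once if the short pin or a bystander (eyepiece, dish, jar, screwdriver, canister) is moved more than 40 mm (distance of any of eyepiece_center, dish, jar, screwdriver, canister, short_pin_head from where it was at the start of the episode above 0.04 m).
It also fails if it takes over 58 s, if anything falls off the work surface, if the arm or the gripper's body presses on something with over 40 N, if the wrist force passes 120 N, or if a joint passes its speed limit or range.

## Working session

There is one attempt and no reset: what is moved stays moved. The work goes in short steps, Python scripts to look and compute and a tool call to move; the robot and the scene stay as the last step left them, time stands still between calls to the robot, and variables do not carry over. Pictures are saved under pics/ and viewed, at most 10 in all, crops included, and the job is handed in when it is done.

Besides the shell and the picture viewer there is one more tool, called after "Call:" as a command line: name --argument value ..., lists and objects as JSON in quotes. send_rows: Moves the arm, as the interface text tells. Its arguments: {"type":"object","properties":{"rows":{"type":"string"},"squeeze":{"type":"number"}},"required":["rows"]}

```bash
mkdir -p pics
cat > h.py <<'E'
import numpy as np, cv2
from scipy.optimize import least_squares
from scipy.spatial.transform import Rotation as Rot
from workcell import manip
def proj(c,X):
    p=c["R"]@np.asarray(X,float)+np.asarray(c["t"]); s=p[:2]/p[2]; r2=s@s
    f=240/np.tan(np.radians(c["fovy"])/2)
    return np.array([c["cx"],c["cy"]])+f*s*(1+c["k1"]*r2)
def onplane(c,px,z):
    "world point at height z seen at px"
    return least_squares(lambda q:proj(c,[q[0],q[1],z])-px,[0.6,0]).x
def tri(obs):
    return least_squares(lambda X:np.concatenate([proj(c,X)-p for c,p in obs]),[0.6,0,0.08])
def st():
    s=manip.sense(); R=Rot.from_quat(np.roll(s["ee_rot"],-1)).as_matrix()
    return s,R
E
python3 - <<'E'
from h import *
s,R=st(); print(s["time_s"],s["ee_pos"],R.round(3))
H=dict(bore=.085,wheel_grip=.098,pin_head=.096,short_pin_head=.066,eyepiece_center=.033,dish=0,jar=0,canister=0,rack=0,yoke=0,eye=None,screwdriver=0.01,handwheel=.064,carriage=None)
cs={n:manip.camera(n) for n in("scene","top")}
for n,c in cs.items(): cv2.imwrite(f"pics/{n}0.png",c["color"][...,::-1]); print(n,"pos",(-c["R"].T@c["t"]).round(3),"f",c["fovy"])
for q,z in H.items():
    for n,c in cs.items():
        for d in manip.tip_of(c,q)[:3]:
            p=d["position"]; print(q,n,round(d["confidence"],2),np.round(p,1),onplane(c,p,z).round(4) if z is not None else "")
E
```

```text
0.0 [ 0.15261394 -0.60545964  0.23019741] [[ 0.97   0.244 -0.   ]
 [ 0.244 -0.97   0.002]
 [ 0.    -0.002 -1.   ]]
scene pos [1.109 0.129 0.637] f 57.222279068218775
top pos [0.288 0.034 1.312] f 49.046021261028
bore scene 0.95 [434.7 269.3] [0.5494 0.2347]
bore scene 0.31 [186.3 279.1] [ 0.6305 -0.1899]
bore top 0.89 [247.1 223.1] [0.5509 0.2359]
wheel_grip scene 0.64 [424.3 303.1] [0.6404 0.2131]
wheel_grip scene 0.62 [311.1 248.7] [0.5394 0.0146]
wheel_grip scene 0.23 [186.6 275.5] [ 0.6337 -0.185 ]
wheel_grip top 0.66 [337.9 228.9] [0.531  0.0192]
pin_head scene 0.61 [241.4 266.1] [ 0.5971 -0.0988]
pin_head scene 0.59 [180.3 295.6] [ 0.6768 -0.1795]
pin_head scene 0.57 [193.1 245.7] [ 0.5579 -0.2028]
pin_head top 0.71 [387.6 205.6] [ 0.586  -0.0993]
pin_head top 0.7 [418.9 169.6] [ 0.6734 -0.177 ]
pin_head top 0.54 [428.5 216.2] [ 0.5588 -0.1945]
short_pin_head scene 0.45 [426.6 270.6] [0.5354 0.2238]
short_pin_head top 0.5 [459.9 220.8] [ 0.553  -0.2747]
eyepiece_center scene 0.83 [343.4 336.4] [0.674  0.0895]
eyepiece_center top 0.64 [306.7 178. ] [0.6763 0.0951]
dish scene 0.6
[... 366 characters left out ...]
.53 [189.9 270.2] [0.4498 0.3929]
rack scene 0.72 [188.4 278.1] [ 0.5536 -0.2359]
rack top 0.61 [438.9 227.9] [ 0.5495 -0.2372]
rack top 0.18 [450.8 194.3] [ 0.6366 -0.2719]
yoke scene 0.87 [423.1 304. ] [0.5577 0.2261]
yoke top 0.89 [254.9 231.1] [0.548  0.2296]
eye scene 0.84 [428.3 268.7] 
eye top 0.57 [253.4 224.2] 
screwdriver scene 0.79 [245.  212.2] [ 0.344 -0.177]
screwdriver scene 0.15 [310.4 252. ] [ 0.4565 -0.0039]
screwdriver top 0.81 [420.2 320.3] [ 0.3189 -0.1784]
handwheel scene 0.86 [314.4 263.1] [0.5412 0.0199]
handwheel scene 0.74 [397.6 250.5] [0.4868 0.171 ]
handwheel top 0.58 [340.1 226.7] [0.5432 0.0134]
carriage scene 0.62 [388.2 261.8] 
carriage top 0.84 [282.9 219.5]
```

View pics/scene0.png

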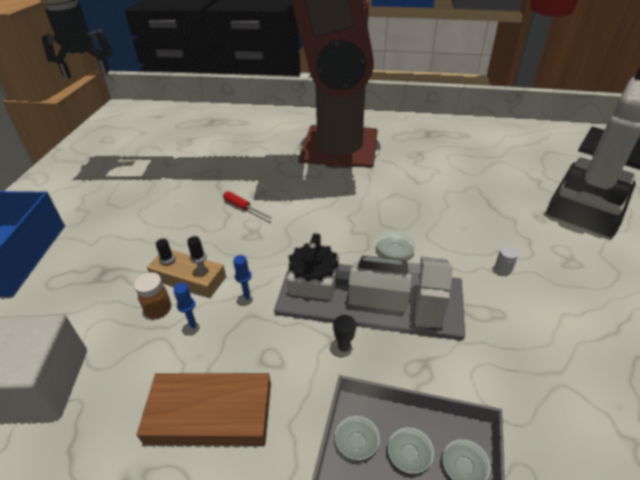

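View pics/top0.png

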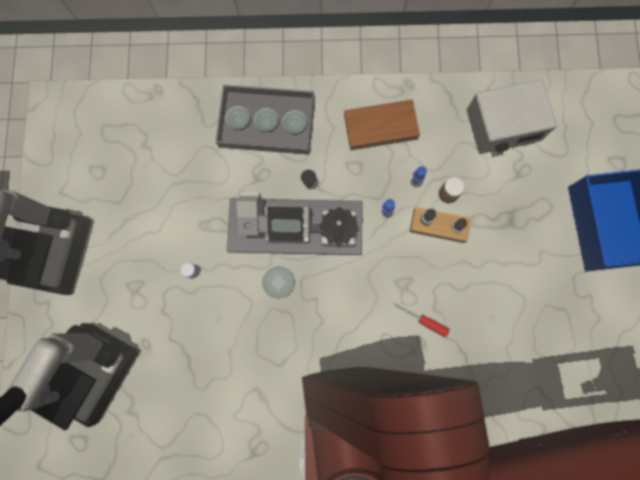

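Call:
send_rows --rows "-1 0.12 -0.113 -0.02 0;-1 0.12 -0.113 -0.02 0;-1 0.12 -0.113 -0.02 0;-1 0.12 -0.113 -0.02 0;-1 0.12 -0.113 -0.02 0"

```text
time_s: 2.12
ee_pos: [0.2865, -0.3964, 0.2617]
ee_rot: [0.0, 0.992, 0.123, 0.0]
ft_force: [0.7, -0.4, 0.2]
finger_gap: 0.0857
finger_force: 0.0
```

Call:
send_rows --rows "-1 0.12 -0.113 0 0;-1 0.12 -0.113 0 0;-1 0.12 -0.113 0 0;-1 0.12 -0.113 0 0;-1 0.12 -0.113 0 0"

```text
time_s: 2.75
ee_pos: [0.4197, -0.188, 0.2617]
ee_rot: [0.0, 0.992, 0.123, 0.0]
ft_force: [0.8, -0.0, -0.8]
finger_gap: 0.0856
finger_force: 0.0
```

Call:
send_rows --rows "-1 0.12 -0.113 0 0;-1 0.11 -0.113 0 0;-1 0.11 -0.113 0 0;-1 0.11 -0.113 0 0;-1 0.11 -0.113 0 0"

```text
time_s: 3.38
ee_pos: [0.5412, 0.0175, 0.2615]
ee_rot: [0.0, 0.992, 0.123, 0.0]
ft_force: [1.2, -1.1, 0.3]
finger_gap: 0.0855
finger_force: 0.0
```

Run:
```python
from h import *
c=manip.camera("wrist"); cv2.imwrite("pics/w1.png",c["color"][...,::-1])
print("cam",(-c["R"].T@c["t"]).round(3),c["R"].round(3).tolist())
for q,z in dict(wheel_grip=.098,handwheel=.064,bore=.085,eye=.08).items():
    for d in manip.tip_of(c,q)[:2]:
        print(q,round(d["confidence"],2),np.round(d["position"]),onplane(c,d["position"],z).round(4))
```

```text
cam [0.618 0.038 0.404] [[0.245, -0.97, 0.001], [-0.921, -0.232, 0.312], [-0.303, -0.077, -0.95]]
wheel_grip 0.75 [323. 217.] [0.5397 0.0153]
handwheel 0.67 [321. 207.] [0.5399 0.0169]
handwheel 0.26 [596. 171.] [ 0.6336 -0.2176]
bore 0.57 [ 77. 139.] [0.5512 0.2294]
eye 0.53 [511. 224.] [ 0.5706 -0.154 ]
```

View pics/w1.png

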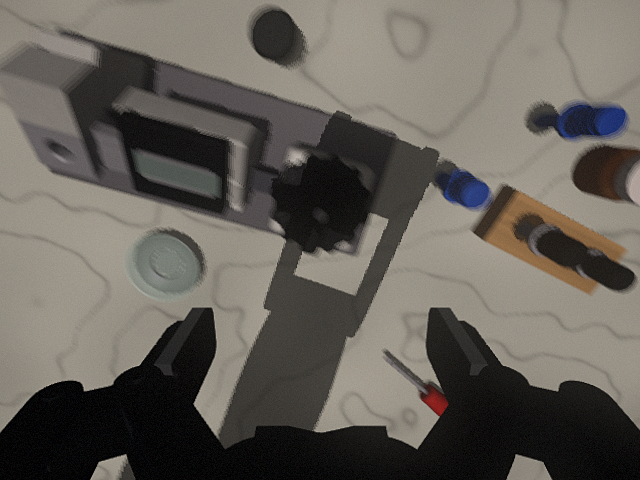

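Run:
```python
from h import *
im=cv2.imread("pics/w1.png")
a=im[130:270,250:400]; a=cv2.resize(np.clip(a.astype(float)*4,0,255).astype(np.uint8),None,fx=4,fy=4,interpolation=cv2.INTER_CUBIC)
cv2.imwrite("pics/w1c.png",a)
c=manip.camera("wrist")
# base plate front edge & back edge pixels (read by eye): back (160,62)-(395,135); front (50,172)-(270,228)
for p,q in(((160,62),(395,135)),((50,172),(270,228))):
    A,B=onplane(c,p,.01),onplane(c,q,.01); print(A,B,np.degrees(np.arctan2(*(A-B))))
```

```text
[0.62722533 0.19846534] [ 0.61861384 -0.04281841] 2.0440360701342333
[0.49269049 0.29830709] [0.48912889 0.06165013] 0.8622168925602598
```

View pics/w1c.png

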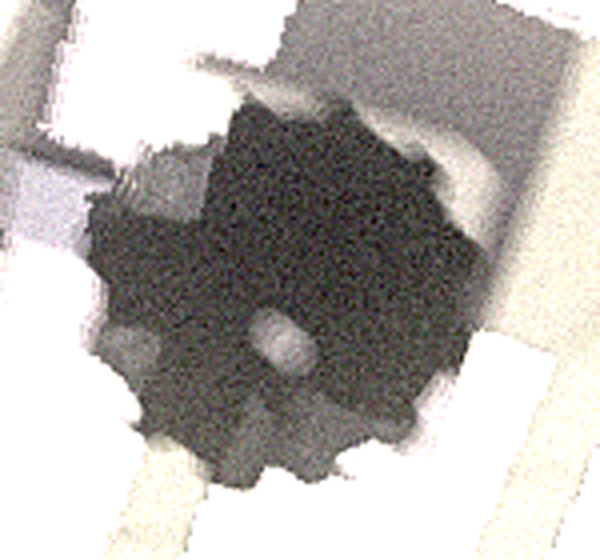

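Run:
```python
from h import *
g=lambda a:(255*np.clip(cv2.GaussianBlur(a,(0,0),.7).astype(float)/90,0,1)**.6).astype(np.uint8)
a=cv2.resize(g(cv2.imread("pics/scene0.png")[225:295,275:350]),(400,373),interpolation=cv2.INTER_CUBIC)
b=cv2.resize(g(cv2.imread("pics/top0.png")[200:250,312:366]),(400,373),interpolation=cv2.INTER_CUBIC)
cv2.imwrite("pics/whl.png",np.hstack([a,b]))
```

```text
(no output)
```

View pics/whl.png

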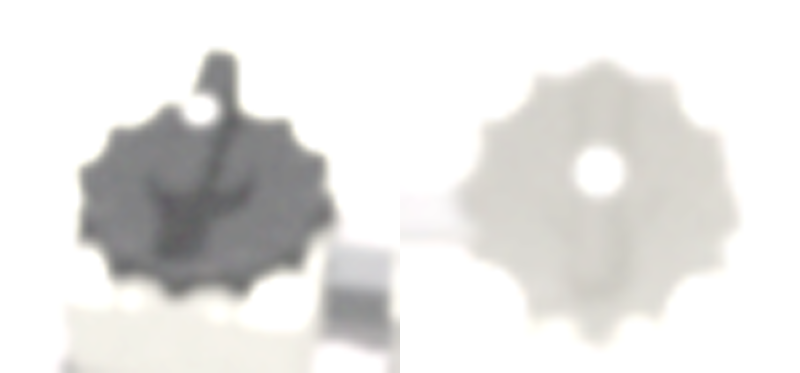

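Call:
send_rows --rows "-1 0 0 0.15 0.157;-1 0 0 0.15 0.157;-1 0 0 0.12 0;-1 0 0 0.1 0;-1 0 0 0.07 0"

```text
time_s: 4.3
ee_pos: [0.5393, 0.0146, 0.0828]
ee_rot: [0.0, 1.0, -0.001, -0.001]
ft_force: [0.5, -0.3, 0.4]
finger_gap: 0.0857
finger_force: 0.0
```

Call:
send_rows --rows "1 0 0 0 0;1 0 0 0 0;1 0 0 0 0;1 0 0 0 0;1 0 0 0 0" --squeeze 25

```text
time_s: 4.92
ee_pos: [0.5414, 0.0157, 0.0856]
ee_rot: [0.0, 1.0, 0.0, 0.001]
ft_force: [-1.1, -1.2, 6.2]
finger_gap: 0.0154
finger_force: 31.7
```

Call:
send_rows --rows "1 0 0 -0.01 0;1 0 0 0 0.2;1 0 0 0 0.2;1 0 0 0 0.2;1 0 0 0 0"

```text
time_s: 5.55
ee_pos: [0.5411, 0.0164, 0.0858]
ee_rot: [-0.001, 0.972, -0.234, 0.001]
ft_force: [8.6, -0.5, -12.9]
finger_gap: 0.0154
finger_force: 28.9
```

```bash
cat > eye.py <<'E'
from h import *
s,R=st(); print(s["time_s"],s["ee_pos"].round(4),R[:,0].round(3),s["joints"].round(2),s["ft_force"].round(1))
import sys
for n in ("scene","top","wrist"):
    c=manip.camera(n); cv2.imwrite(f"pics/{n}_{s['time_s']:.1f}.png",c["color"][...,::-1])
    for q in("bore","eye","carriage"):
        for d in manip.tip_of(c,q)[:1]:
            print(n,q,round(d["confidence"],2),np.round(d["position"],1),onplane(c,d["position"],.085).round(4))
    for d in manip.regions_of(c,"carriage")[:1]: print(n,"reg",np.round(d["bbox"],1))
E
python3 eye.py
```

```text
5.55 [0.5411 0.0164 0.0858] [ 0.89  -0.455  0.001] [-0.12  0.17  1.87  0.    1.09  1.93] [  8.6  -0.5 -12.9]
scene bore 0.85 [435.4 267.8] [0.5456 0.2361]
scene eye 0.85 [428.6 267.4] [0.5461 0.2243]
scene carriage 0.57 [393.  263.2] [0.5438 0.1622]
scene reg [390.5 265.6  60.4  22.3]
top bore 0.59 [246.  221.6] [0.5547 0.2386]
top eye 0.97 [251.2 223.2] [0.5506 0.2261]
top carriage 0.6 [281.9 221.6] [0.5534 0.1525]
top reg [271.5 223.3  54.4  36. ]
wrist eye 0.23 [ 54.3 416.4] [0.5477 0.1567]
wrist carriage 0.77 [ 57.3 417.7] [0.5464 0.1559]
wrist reg [ 79.7 408.3 155.2 125.2]
```

Call:
send_rows --rows "1 0 0 -0.01 0.2;1 0 0 0 0.2;1 0 0 0 0"

```text
time_s: 6.68
ee_pos: [0.5406, 0.0169, 0.0865]
ee_rot: [-0.001, 0.924, -0.384, 0.0]
ft_force: [16.1, 1.0, -28.4]
finger_gap: 0.0155
finger_force: 27.0
```

```bash
python3 eye.py
```

```text
6.675 [0.5406 0.0169 0.0865] [ 0.706 -0.708 -0.001] [-0.12  0.17  1.87  0.    1.1   2.24] [ 16.1   1.  -28.4]
scene bore 0.91 [436.7 268.3] [0.5465 0.2383]
scene eye 0.86 [432.5 269.5] [0.5504 0.2309]
scene carriage 0.68 [393.5 265.1] [0.5485 0.1632]
scene reg [393.4 265.5  55.2  18.7]
top bore 0.95 [247.7 220.1] [0.5583 0.2346]
top eye 0.72 [250.8 223.4] [0.5501 0.227 ]
top carriage 0.67 [278.  223.4] [0.5491 0.1618]
top reg [270.6 220.   47.4  34.4]
wrist reg [135.8 439.  180.3  47.8]
```

Call:
send_rows --rows "1 0 0 0.015 0.155;1 0 0 0 0.155;1 0 0 0 0;-0.5 0 0 0 0;-0.5 0 0 0 0"

```text
time_s: 8.05
ee_pos: [0.5399, 0.0159, 0.0855]
ee_rot: [0.0, 0.871, -0.492, -0.0]
ft_force: [0.0, 0.2, 0.6]
finger_gap: 0.0513
finger_force: 0.0
```

Call:
send_rows --rows "-1 0 0 -0.12 -0.1;-1 0 0 -0.14 -0.235;-1 0 0 -0.14 -0.235;-1 0 0 -0.14 -0.235;-1 0 0 -0.11 -0.235"

```text
time_s: 8.68
ee_pos: [0.5405, 0.0158, 0.2827]
ee_rot: [0.0, 0.995, -0.102, 0.001]
ft_force: [0.5, -0.4, 0.0]
finger_gap: 0.0855
finger_force: 0.0
```

Call:
send_rows --rows "-1 0 0 0 -0.235;-1 0 0 0 -0.235;-1 0 0 0 -0.235;-1 0 0 0 -0.235;-1 0 0 0 -0.235"

```text
time_s: 9.3
ee_pos: [0.5401, 0.0158, 0.2805]
ee_rot: [-0.0, 0.936, 0.351, -0.0]
ft_force: [0.1, 0.1, -0.0]
finger_gap: 0.0852
finger_force: 0.0
```

Call:
send_rows --rows "-1 0 0 0 -0.235;-1 0 0 0 -0.235;-1 0 0 0 -0.235;-1 0 0 0 -0.235;-1 0 0 0 -0.235"

```text
time_s: 9.93
ee_pos: [0.5401, 0.0158, 0.2804]
ee_rot: [-0.0, 0.682, 0.731, -0.0]
ft_force: [-0.4, -0.6, -0.7]
finger_gap: 0.0856
finger_force: 0.0
```

Call:
send_rows --rows "-1 0 0 0 -0.235;-1 0 0 0 -0.235;-1 0 0 0 -0.235;-1 0 0 0 -0.235;-1 0 0 0 -0.235"

```text
time_s: 10.55
ee_pos: [0.5401, 0.0158, 0.2804]
ee_rot: [-0.0, 0.285, 0.958, -0.0]
ft_force: [0.0, -0.9, 0.1]
finger_gap: 0.0857
finger_force: 0.0
```

Call:
send_rows --rows "-1 0 0 0 -0.235;-1 0 0 0 -0.235;-1 0 0 0 -0.235;-1 0.055 0.146 0 0;-1 0.055 0.146 -0.02 0"

```text
time_s: 11.18
ee_pos: [0.5092, 0.1049, 0.2859]
ee_rot: [-0.001, 0.016, 1.0, -0.0]
ft_force: [-0.6, -0.0, -0.3]
finger_gap: 0.0853
finger_force: 0.0
```

Call:
send_rows --rows "-1 0.055 0.146 0.1 0;-1 0.055 0.146 0.1 0;-1 0.055 0.146 0.12 0;-1 0 0 0 0"

```text
time_s: 11.68
ee_pos: [0.461, 0.239, 0.187]
ee_rot: [-0.004, 0.013, 1.0, -0.001]
ft_force: [-0.2, -0.2, 1.0]
finger_gap: 0.0854
finger_force: 0.0
```

```bash
cat > look.py <<'E'
from h import *
s,R=st(); print(s["time_s"],s["ee_pos"].round(4),R[:,0].round(3),s["joints"].round(2))
c=manip.camera("wrist"); cv2.imwrite(f"pics/look_{s['time_s']:.1f}.png",c["color"][...,::-1])
print("cam",(-c["R"].T@c["t"]).round(3))
for q in("bore","eye","carriage","yoke"):
    for d in manip.tip_of(c,q)[:2]:
        print(q,round(d["confidence"],2),np.round(d["position"],1),onplane(c,d["position"],.085).round(4))
p=proj(c,[.549,.236,.085]); print("expected bore",p)
x,y=[int(min(max(v,l),h)) for v,l,h in zip(p,(160,120),(480,360))]
cv2.imwrite("pics/crop.png",cv2.resize(c["color"][y-120:y+120,x-160:x+160,::-1],None,fx=2.5,fy=2.5,interpolation=cv2.INTER_CUBIC)); print("crop origin",x-160,y-120)
E
python3 look.py
```

```text
11.675 [0.461 0.239 0.187] [-1.     0.027  0.007] [ 0.33  0.01  1.84  0.    1.3  -1.22]
cam [0.381 0.242 0.33 ]
eye 0.77 [321.7 347.8] [0.5492 0.2378]
carriage 0.67 [238.7 350.1] [0.5496 0.1735]
yoke 0.29 [312.6 348.2] [0.5494 0.2307]
expected bore [319.41363013 347.62283912]
crop origin 159 227
```

View pics/crop.png

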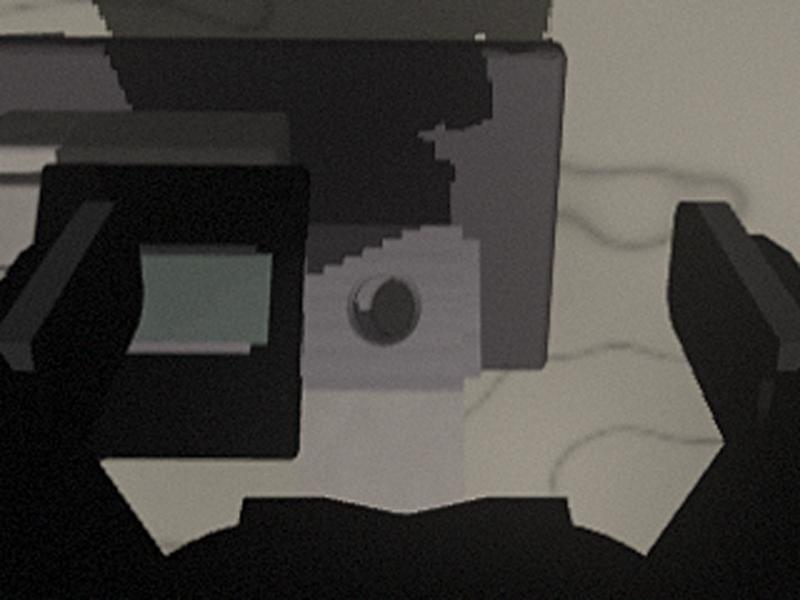

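Run:
```python
from h import *
im=cv2.imread("pics/look_11.7.png"); c=manip.camera("wrist")
p=np.array([159+384/2.5,227+310/2.5])
u=onplane(c,p,.0997); print("top-hole",u,"bore",u+[.0103,0])
a=im[330:372,290:336].astype(float); a=np.clip((a-a.min())/(a.max()-a.min())*1.3,0,1)**.7*255
cv2.imwrite("pics/hole.png",cv2.resize(a.astype(np.uint8),None,fx=12,fy=12,interpolation=cv2.INTER_CUBIC))
# predicted outlines for tab offsets
for e in(-6,-4,0,4):
    print(e,[((proj(c,[u[0]+.0103-z*.574,u[1]+yy+e*1e-3*(abs(z)<.006),.085+z*.819])-[290,330])*12).round() for z in(.018,.008,.005,-.008,-.018) for yy in(-.009,.009)] if e in(0,-4,4) else "")
# stage plate left edge (crop px 303,320 approx) => eye minus?; ear right edge 480,310
for q in((303,310),(480,310),(303,250),(303,380)): 
    print(q,onplane(c,[159+q[0]/2.5,227+q[1]/2.5],.0997))
```

```text
top-hole [0.55170506 0.22853493] bore [0.56200506 0.22853493]
-6 
-4 [array([127., 256.]), array([416., 248.]), array([138., 254.]), array([417., 247.]), array([ 79., 256.]), array([356., 248.]), array([154., 252.]), array([419., 245.]), array([163., 251.]), array([420., 244.])]
0 [array([127., 256.]), array([416., 248.]), array([138., 254.]), array([417., 247.]), array([141., 254.]), array([417., 246.]), array([154., 252.]), array([419., 245.]), array([163., 251.]), array([420., 244.])]
4 [array([127., 256.]), array([416., 248.]), array([138., 254.]), array([417., 247.]), array([202., 252.]), array([479., 245.]), array([154., 252.]), array([419., 245.]), array([163., 251.]), array([420., 244.])]
(303, 310) [0.55090825 0.20434556]
(480, 310) [0.55261556 0.25721077]
(303, 250) [0.53043345 0.20569452]
(303, 380) [0.57602123 0.20269666]
```

View pics/hole.png

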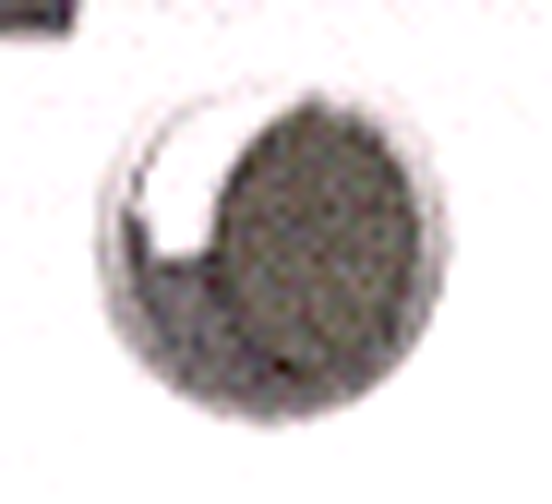

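Run:
```python
from h import *
c=manip.camera("wrist"); s,R=st(); print(s["time_s"],s["ee_pos"],R[:,0].round(4)); cv2.imwrite("pics/look2.png",c["color"][...,::-1])
g=cv2.cvtColor(c["color"],cv2.COLOR_RGB2GRAY)[335:368,292:334]; b=cv2.threshold(cv2.GaussianBlur(g,(3,3),0),0,255,cv2.THRESH_OTSU+cv2.THRESH_BINARY_INV)[1]
n,l,S,C=cv2.connectedComponentsWithStats(b); print([(S[i].tolist(),(C[i]+[292,335]).round(1).tolist()) for i in range(1,n) if S[i][4]>60])
for p in((312.6,351),): print("hole",onplane(c,p,.0997))
w=dict(c); R0=np.array([[0.245,-0.97,0.001],[-0.921,-0.232,0.312],[-0.303,-0.077,-0.95]]); w["R"]=R0; w["t"]=-R0@np.array([.618,.038,.404])
print("w1 hole",onplane(w,[59,150],.0997))
```

```text
12.025 [0.46600233 0.23671956 0.19199019] [-0.9995  0.0329 -0.002 ]
[([10, 0, 28, 17, 382], [316.1, 342.2])]
hole [0.55168555 0.22847599]
w1 hole [0.54172292 0.2343072 ]
```

Call:
send_rows --rows "-1 -0.03 -0.1 -0.17 0;-1 -0.06 -0.155 -0.1 0;-1 -0.063 -0.16 0 0;-1 -0.063 -0.16 0 0;-1 -0.065 -0.16 0 0"

```text
time_s: 12.65
ee_pos: [0.5429, 0.0119, 0.2729]
ee_rot: [0.001, 0.016, 1.0, -0.0]
ft_force: [0.3, 1.0, -0.2]
finger_gap: 0.0857
finger_force: 0.0
```

Call:
send_rows --rows "-1 0 0 0.03 0.23;-1 0 0 0.1 0.23;-1 0 0 0.1 0.23;-1 0 0 0.12 0.23;-1 0 0 0.1 0.23"

```text
time_s: 13.28
ee_pos: [0.5423, 0.0135, 0.1362]
ee_rot: [0.0, 0.454, 0.891, 0.0]
ft_force: [1.2, 0.5, -0.4]
finger_gap: 0.0854
finger_force: 0.0
```

Call:
send_rows --rows "-1 0.011 0 0.08 0.109;-1 0 0 0.085 0;-1 0 0 0 0;1 0 0 0 0;1 0 0 0 0"

```text
time_s: 13.9
ee_pos: [0.5415, 0.0168, 0.089]
ee_rot: [0.001, 0.488, 0.873, 0.001]
ft_force: [-0.6, -0.9, 0.4]
finger_gap: 0.0518
finger_force: 0.0
```

Call:
send_rows --rows "1 0 0 0 0;1 0 0 0 0;1 0 0 0 0"

```text
time_s: 14.28
ee_pos: [0.5412, 0.0174, 0.0882]
ee_rot: [0.001, 0.488, 0.873, 0.001]
ft_force: [0.7, 2.2, 2.7]
finger_gap: 0.0156
finger_force: 29.8
```

Call:
send_rows --rows "1 0 0 0 -0.19;1 0 0 0 -0.19;1 0 0 0 -0.19;1 0 0 0 -0.19;1 0 0 0 0"

```text
time_s: 14.9
ee_pos: [0.5405, 0.0165, 0.0881]
ee_rot: [0.0, 0.209, 0.978, -0.001]
ft_force: [-1.3, -0.6, 5.1]
finger_gap: 0.0153
finger_force: 30.1
```

Call:
send_rows --rows "-0.5 0 0 0 0;-1 0 0 0 0;-1 0 0 -0.15 0;-1 0 0 -0.2 -0.2;-1 0 0 -0.2 -0.2"

```text
time_s: 15.52
ee_pos: [0.5396, 0.0172, 0.2534]
ee_rot: [-0.001, 0.052, 0.999, 0.0]
ft_force: [1.0, -0.1, 0.1]
finger_gap: 0.0849
finger_force: 0.0
```

Call:
send_rows --rows "-1 0 0 0 -0.1;-1 0.07 0.178 0 0;-1 0.07 0.178 0.01 0;-1 0.07 0.178 0.05 0;-1 0.07 0.178 0.15 0"

```text
time_s: 16.15
ee_pos: [0.4662, 0.2277, 0.1972]
ee_rot: [0.002, 0.015, 1.0, 0.001]
ft_force: [1.0, -0.5, -0.9]
finger_gap: 0.0855
finger_force: 0.0
```

Call:
send_rows --rows "-1 0 0 0 0;-1 0 0 0 0;-1 0 0 0 0"

```text
time_s: 16.52
ee_pos: [0.4668, 0.2247, 0.1969]
ee_rot: [0.001, 0.016, 1.0, 0.0]
ft_force: [0.3, -0.2, -0.1]
finger_gap: 0.0853
finger_force: 0.0
```

```bash
python3 look.py
```

```text
16.525 [0.4668 0.2247 0.1969] [-0.999  0.032 -0.002] [ 0.3  -0.01  1.84 -0.    1.31 -1.24]
cam [0.386 0.228 0.339]
bore 0.81 [330.  332.8] [0.5498 0.23  ]
eye 0.73 [328.5 335.3] [0.552  0.2288]
carriage 0.97 [250.1 335.9] [0.5506 0.1663]
carriage 0.74 [198.2 408.2] [0.6201 0.1157]
expected bore [337.4716708  331.74336688]
crop origin 177 211
```

View pics/crop.png

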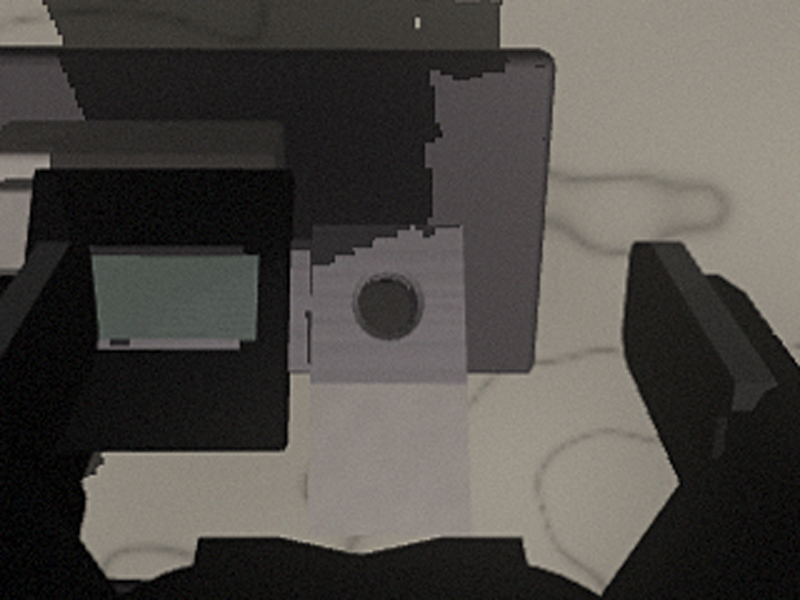

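Run:
```python
from h import *
c=manip.camera("wrist"); s,R=st(); print(s["time_s"],s["ee_pos"],R.round(4).tolist())
p=[177+388/2.5,211+306/2.5]; print(p,"hole",onplane(c,p,.0997))
P=[(-.023,-.023),(-.023,.023),(0,0)]
u=onplane(c,p,.0997); ang=np.arctan2(-R[1,0],-R[0,0]); e=np.array([np.cos(ang),np.sin(ang),0]); f=np.array([-e[1],e[0],0])
ex=e*.819+[0,0,.574]; ez=-e*.574+[0,0,.819]; b=np.r_[u,.0997]-.018*ez; print("bore",b,"yaw",np.degrees(ang))
for a,y in P: print((proj(c,b+ex*a+f*y+ez*.018)-[177,211])*2.5)
for d in manip.tip_of(c,"bore")[:1]+manip.tip_of(c,"eye")[:1]: print(d)
```

```text
16.825 [0.46603259 0.22496813 0.19613976] [[-0.9995, 0.0315, 0.0007], [0.0315, 0.9995, 0.0002], [-0.0007, 0.0002, -1.0]]
[332.2, 333.4] hole [0.53961708 0.23172347]
bore [0.54994395 0.23139786 0.084958  ] yaw -1.8059652164949904
[312.21532177 228.29665914]
[462.42891341 228.34576186]
[388. 306.]
{'position': [330.6, 334.6], 'confidence': 0.62}
{'position': [330.6, 335.1], 'confidence': 0.55}
```

Call:
send_rows --rows "-0.6 -0.044 -0.17 -0.08 0;-0.6 -0.044 -0.176 0 0;-0.6 -0.044 -0.176 0 0;-0.6 -0.044 -0.176 0 0;-0.6 -0.044 -0.176 0 0"

```text
time_s: 17.55
ee_pos: [0.5237, -0.0404, 0.2199]
ee_rot: [0.0, 0.015, 1.0, -0.0]
ft_force: [0.6, 0.4, 0.1]
finger_gap: 0.0684
finger_force: 0.0
```

Call:
send_rows --rows "-0.6 -0.044 -0.176 0 0;-0.4 -0.044 -0.176 0 0;-0.2 -0.044 -0.176 0 0;-0.1 0 0 0 0;-0.1 0 0 0 0"

```text
time_s: 18.18
ee_pos: [0.558, -0.1979, 0.2193]
ee_rot: [-0.0, 0.016, 1.0, 0.0]
ft_force: [0.5, -0.3, -0.5]
finger_gap: 0.0472
finger_force: 0.0
```

Run:
```python
from h import *
c=manip.camera("wrist"); s,R=st(); print(s["time_s"],s["ee_pos"],R[:,0].round(4)); cv2.imwrite("pics/pin.png",c["color"][...,::-1])
for q,z in (("pin_head",.096),("short_pin_head",.066),("rack",0.),("pin",.01)):
    for d in manip.tip_of(c,q)[:3]: print(q,round(d["confidence"],2),np.round(d["position"]),onplane(c,d["position"],z).round(4))
```

```text
18.225 [ 0.55806636 -0.19722647  0.21949877] [-9.995e-01  3.000e-02  6.000e-04]
pin_head 0.94 [321. 232.] [ 0.5599 -0.197 ]
pin_head 0.91 [343. 346.] [ 0.661  -0.1813]
short_pin_head 0.69 [222. 206.] [ 0.5448 -0.2782]
rack 0.9 [281. 196.] [ 0.5508 -0.2366]
rack 0.3 [581. 194.] [0.5587 0.0602]
pin 0.69 [315. 207.] [ 0.5608 -0.2028]
pin 0.57 [412. 228.] [ 0.586  -0.1064]
```

View pics/pin.png

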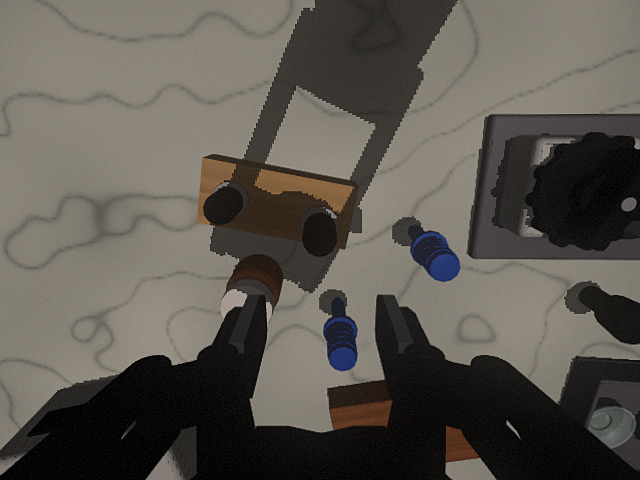

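Call:
send_rows --rows "-0.1 -0.007 0 0.13 0;-0.1 0 0 0.13 0;-0.1 0 0 0.12 0;-0.1 0 0 0.07 0;-0.1 0 0 0 0"

```text
time_s: 19.05
ee_pos: [0.5589, -0.1967, 0.0828]
ee_rot: [-0.002, 0.015, 1.0, 0.001]
ft_force: [-0.2, -0.1, -0.3]
finger_gap: 0.047
finger_force: 0.0
```

Call:
send_rows --rows "1 0 0 0 0;1 0 0 0 0;1 0 0 0 0;1 0 0 0 0" --squeeze 25

```text
time_s: 19.55
ee_pos: [0.5615, -0.1986, 0.0864]
ee_rot: [0.001, 0.015, 1.0, -0.0]
ft_force: [-0.7, 0.9, 6.1]
finger_gap: 0.0231
finger_force: 26.9
```

Call:
send_rows --rows "1 0 0 -0.03 0;1 0 0 -0.03 0;1 0 0 0 0"

```text
time_s: 19.92
ee_pos: [0.5608, -0.1985, 0.1038]
ee_rot: [0.001, 0.015, 1.0, -0.0]
ft_force: [0.6, -0.5, -1.0]
finger_gap: 0.0235
finger_force: 26.3
```

Call:
send_rows --rows "1 0.056 0 0.001 0;1 0.045 0 0.008 0;1 0.044 0 0.015 0;1 0.036 0 0.019 0;1 0 0 0 0"

```text
time_s: 20.55
ee_pos: [0.5046, -0.1964, 0.089]
ee_rot: [-0.001, 0.016, 1.0, 0.0]
ft_force: [1.3, -0.6, 2.0]
finger_gap: 0.0231
finger_force: 26.0
```

Run:
```python
from h import *
s,R=st(); print(s["ee_pos"].round(4))
c=manip.camera("scene"); a=c["color"][210:300,140:260,::-1]; w=manip.camera("wrist")["color"][...,::-1]
a=cv2.resize(a,(400,300),interpolation=cv2.INTER_CUBIC); b=cv2.resize(w,(400,300))
cv2.imwrite("pics/tilt.png",np.hstack([a,b]))
```

```text
[ 0.5046 -0.1964  0.089 ]
```

View pics/tilt.png

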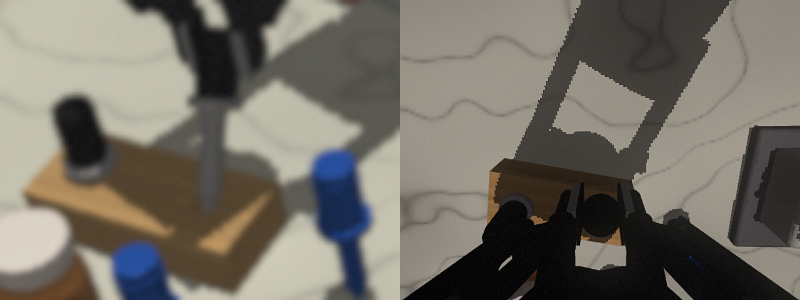

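Run:
```python
from h import *
c=manip.camera("scene")
g=np.array([.5046,-.1964,.108])
for L in(.095,.088,.032):
  for t in(0,20,30,35,40,50):
    r=np.radians(t); x=g+L*np.array([np.sin(r),0,-np.cos(r)]); print(L,t,x.round(3),((proj(c,x)-[140,210])*10/3).round())
print(manip.tip_of(c,"pin")[:2],manip.tip_of(c,"pin_head")[:3])
```

```text
0.095 0 [ 0.505 -0.196  0.013] [247. 161.]
0.095 20 [ 0.537 -0.196  0.019] [227. 192.]
0.095 30 [ 0.552 -0.196  0.026] [216. 202.]
0.095 35 [ 0.559 -0.196  0.03 ] [211. 205.]
0.095 40 [ 0.566 -0.196  0.035] [205. 207.]
0.095 50 [ 0.577 -0.196  0.047] [194. 207.]
0.088 0 [ 0.505 -0.196  0.02 ] [245. 153.]
0.088 20 [ 0.535 -0.196  0.025] [226. 181.]
0.088 30 [ 0.549 -0.196  0.032] [216. 190.]
0.088 35 [ 0.555 -0.196  0.036] [211. 193.]
0.088 40 [ 0.561 -0.196  0.041] [206. 195.]
0.088 50 [ 0.572 -0.196  0.051] [195. 195.]
0.032 0 [ 0.505 -0.196  0.076] [227.  84.]
0.032 20 [ 0.516 -0.196  0.078] [220.  94.]
0.032 30 [ 0.521 -0.196  0.08 ] [217.  97.]
0.032 35 [ 0.523 -0.196  0.082] [215.  97.]
0.032 40 [ 0.525 -0.196  0.083] [213.  98.]
0.032 50 [ 0.529 -0.196  0.087] [209.  97.]
[{'position': [246.2, 300.2], 'confidence': 0.92}, {'position': [201.7, 274.8], 'confidence': 0.85}] [{'position': [202.4, 226.3], 'confidence': 0.93}, {'position': [179.6, 295.3], 'confidence': 0.83}, {'position': [436.1, 270.0], 'confidence': 0.59}]
```

Call:
send_rows --rows "1 0.038 0 -0.055 0;1 0.038 0 -0.055 0;1 0 0 -0.17 0;1 0.016 0.1 -0.17 0;1 0.016 0.15 0 0"

```text
time_s: 21.42
ee_pos: [0.4784, -0.1215, 0.2297]
ee_rot: [0.004, 0.016, 1.0, -0.002]
ft_force: [0.5, 1.0, -2.2]
finger_gap: 0.0233
finger_force: 25.9
```

Call:
send_rows --rows "1 0.016 0.18 0 0;1 0.016 0.18 0 0;1 0.016 0.18 0 0;1 0.016 0.18 0 0;1 0.016 0.18 0 0"

```text
time_s: 22.05
ee_pos: [0.4595, 0.1518, 0.2245]
ee_rot: [-0.001, 0.015, 1.0, -0.0]
ft_force: [1.2, -0.1, -0.7]
finger_gap: 0.0231
finger_force: 25.8
```

Call:
send_rows --rows "1 0.016 0.18 0 0;1 0.016 0.1 0 0;1 0 0 0.08 0;1 0 0 0 0;1 0 0 0 0"

```text
time_s: 22.68
ee_pos: [0.4532, 0.234, 0.201]
ee_rot: [-0.0, 0.015, 1.0, -0.0]
ft_force: [-0.3, 0.1, 0.3]
finger_gap: 0.0231
finger_force: 25.8
```

```bash
cat > pin.py <<'E'
from h import *
from scipy.optimize import minimize
s,R=st(); print(s["time_s"],s["ee_pos"].round(4),R[:,0].round(4),s["finger_gap"].round(4))
b=np.array([.550,.2314,.085]); e=np.array([.9995,-.0315,0]); f=np.array([.0315,.9995,0]); u=-.574*e+[0,0,.819]
g=s["ee_pos"]-.019*R[:,2]
d=g-b; x=.819*e+[0,0,.574]; print("grasp in bore xyz mm",(1e3*np.array([d@x,d@f,d@u])).round(1))
for n in("scene","top","wrist"):
    c=manip.camera(n); cv2.imwrite(f"pics/p_{n}.png",c["color"][...,::-1])
    print(n,[(q,np.round(d["position"],1).tolist(),round(d["confidence"],2)) for q in("pin","pin_head","eye","bore") for d in manip.tip_of(c,q)[:2] if d["confidence"]>.4])
    for t in(25,35,45): 
        r=np.radians(t); w=np.sin(r)*e-[0,0,np.cos(r)]; print("  tilt",t,"tip",proj(c,g+.095*w).round(1),"collar",proj(c,g+.032*w).round(1))
    print("  bore top",proj(c,b+.018*u).round(1))
E
python3 pin.py
```

```text
Traceback (most recent call last):
  File "pin.py", line 3, in <module>
    s,R=st(); print(s["time_s"],s["ee_pos"].round(4),R[:,0].round(4),s["finger_gap"].round(4))
                                                                     ^^^^^^^^^^^^^^^^^^^^^
AttributeError: 'float' object has no attribute 'round'
```

```bash
sed -i 's/,s\["finger_gap"\].round(4)//' pin.py; python3 pin.py
```

```text
22.675 [0.4532 0.234  0.201 ] [-9.995e-01  3.070e-02  6.000e-04]
grasp in bore xyz mm [ -1.8  -0.4 166.2]
scene [('pin', [248.1, 301.1], 0.86), ('pin', [193.2, 329.5], 0.73), ('pin_head', [183.0, 293.5], 0.94), ('pin_head', [443.0, 178.1], 0.92), ('eye', [433.9, 268.6], 0.8), ('bore', [436.0, 269.7], 0.85)]
  tilt 25 tip [436.6 227.2] collar [441.5 192.1]
  tilt 35 tip [437.4 228.8] collar [441.8 192.4]
  tilt 45 tip [438.5 228.8] collar [442.2 192.1]
  bore top [434.  259.2]
top [('pin', [416.0, 181.9], 0.67), ('pin', [383.0, 211.5], 0.59), ('pin_head', [422.2, 171.1], 0.5), ('eye', [248.5, 222.9], 0.98), ('bore', [248.5, 221.5], 0.78)]
  tilt 25 tip [244.6 243.4] collar [239.7 251. ]
  tilt 35 tip [244.3 236.5] collar [239.6 248.6]
  tilt 45 tip [243.8 230.1] collar [239.4 246.4]
  bore top [247.8 226.5]
wrist [('pin', [317.3, 342.7], 0.78), ('pin', [6.6, 336.4], 0.57), ('pin_head', [321.6, 343.3], 0.96), ('eye', [247.7, 163.5], 0.61)]
  tilt 25 tip [319.5 314.5] collar [319.2 326.5]
  tilt 35 tip [319.5 341.2] collar [319.2 338.8]
  tilt 45 tip [319.4 369.1] collar [319.2 351.2]
  bore top [320.2 345. ]
```

Run:
```python
from h import *
s,R=st(); g=s["ee_pos"]-.019*R[:,2]; e=np.array([.9995,-.0315,0]); f=np.array([.0315,.9995,0])
def sil(c,t):
    r=np.radians(t); w=np.sin(r)*e-[0,0,np.cos(r)]; n=np.cos(r)*e+[0,0,np.sin(r)]
    P=[proj(c,g+a*w+q*(n*np.cos(k)+f*np.sin(k))) for a,q in((-.0106,.012),(.0294,.012),(.0294,.016),(.0354,.016),(.0354,.007),(.083,.007),(.095,.003)) for k in np.linspace(0,6.28,24)]
    P=np.array(P); return P.min(0).round(1),P.max(0).round(1)
for n in("wrist","scene"):
    c=manip.camera(n)
    for q in("pin","pin_head"):
        for d in manip.regions_of(c,q)[:3]:
            m=d["pixels"]; ys,xs=np.nonzero(m); print(n,q,round(d["confidence"],2),xs.min(),xs.max(),ys.min(),ys.max(),m.sum())
    for t in(25,30,35,40,45): print(t,sil(c,t))
    if n=="wrist":
        gr=cv2.cvtColor(c["color"],cv2.COLOR_RGB2GRAY); print("col319",[int(v) for v in gr[280:400:3,318:322].mean(1)])
```

```text
wrist pin 0.96 288 353 309 380 3760
wrist pin 0.51 0 7 337 350 81
wrist pin_head 0.66 290 352 310 380 3647
wrist pin_head 0.56 0 7 337 349 78
25 (array([285.3, 292.6]), array([353.7, 376.3]))
30 (array([285.2, 298.5]), array([353.8, 374.2]))
35 (array([285.1, 302.6]), array([353.9, 375.8]))
40 (array([284.9, 300.6]), array([354. , 382.2]))
45 (array([284.7, 298.9]), array([354.2, 389.4]))
col319 [78, 26, 26, 26, 28, 29, 30, 27, 26, 29, 9, 11, 13, 11, 11, 9, 11, 7, 10, 12, 10, 15, 15, 16, 9, 13, 16, 16, 15, 19, 16, 19, 15, 28, 143, 138, 140, 140, 140, 140]
scene pin 0.84 435 453 168 228 672
scene pin 0.84 233 251 254 299 565
scene pin 0.56 173 195 283 328 616
scene pin_head 0.93 233 251 254 298 538
scene pin_head 0.91 173 195 283 327 574
scene pin_head 0.72 434 454 168 229 709
25 (array([431.9, 166.5]), array([452.3, 227.8]))
30 (array([432.1, 166.8]), array([452.2, 228.7]))
35 (array([432.2, 166.8]), array([452.2, 229.2]))
40 (array([432.4, 166.4]), array([452.1, 229.3]))
45 (array([432.5, 165.9]), array([452.2, 229.2]))
```

Call:
send_rows --rows "1 -0.029 0 0.041 0;1 -0.029 0 0.041 0;1 -0.029 0 0.041 0;1 0 0 0 0" --squeeze 30

```text
time_s: 24.22
ee_pos: [0.4789, 0.2329, 0.1619]
ee_rot: [-0.002, 0.016, 1.0, -0.001]
ft_force: [-0.1, -0.6, -1.1]
finger_gap: 0.0235
finger_force: 29.5
```

Call:
send_rows --rows "1 -0.019 0 0.027 0;1 -0.019 0 0.027 0;1 0 0 0 0"

```text
time_s: 24.6
ee_pos: [0.4906, 0.2329, 0.1469]
ee_rot: [-0.001, 0.015, 1.0, -0.0]
ft_force: [-0.7, 0.4, -1.2]
finger_gap: 0.0231
finger_force: 29.5
```

```bash
sed -i 's/^for n in("scene","top","wrist")/print(s["ft_force"],s["wrist_torque"])\nfor n in ()/' pin.py; python3 pin.py
```

```text
24.6 [0.4906 0.2329 0.1469] [-0.9995  0.0307  0.0012]
grasp in bore xyz mm [ -2.3  -0.4 100.4]
[-0.71773399  0.39151166 -1.20559057] [-0.04016357  0.03673122 -0.01927129]
```

Call:
send_rows --rows "1 -0.019 0 0.027 0;1 -0.019 0 0.027 0;1 0 0 0 0"

```text
time_s: 24.98
ee_pos: [0.5019, 0.2325, 0.1305]
ee_rot: [-0.001, 0.015, 1.0, -0.0]
ft_force: [-0.1, 0.1, -0.8]
finger_gap: 0.023
finger_force: 29.5
```

Call:
send_rows --rows "1 -0.019 0 0.027 0;1 -0.015 0 0.022 0;1 0 0 0 0"

```text
time_s: 25.35
ee_pos: [0.5121, 0.2322, 0.1159]
ee_rot: [-0.001, 0.015, 1.0, -0.0]
ft_force: [-0.6, -0.0, -0.3]
finger_gap: 0.0232
finger_force: 29.5
```

```bash
python3 pin.py
```

```text
25.35 [0.5121 0.2322 0.1159] [-0.9995  0.0307  0.0014]
grasp in bore xyz mm [-2.4 -0.4 62.6]
[-0.63410386 -0.00667065 -0.25533001] [-0.03848014 -0.01043753 -0.02619665]
```

Call:
send_rows --rows "1 -0.013 0 0.019 0;1 0 0 0 0"

```text
time_s: 25.6
ee_pos: [0.5161, 0.2322, 0.1107]
ee_rot: [-0.0, 0.015, 1.0, -0.0]
ft_force: [-0.9, -0.8, -0.3]
finger_gap: 0.0234
finger_force: 29.5
```

Call:
send_rows --rows "1 -0.006 0 0.008 0;1 0 0 0 0"

```text
time_s: 25.85
ee_pos: [0.5176, 0.2324, 0.1094]
ee_rot: [-0.001, 0.015, 1.0, -0.0]
ft_force: [-5.2, -0.6, 4.9]
finger_gap: 0.0229
finger_force: 30.2
```

Call:
send_rows --rows "1 -0.006 0 0.008 0;1 0 0 0 0"

```text
time_s: 26.1
ee_pos: [0.5176, 0.2324, 0.1092]
ee_rot: [-0.003, 0.015, 1.0, -0.0]
ft_force: [-19.6, -3.6, 24.8]
finger_gap: 0.0234
finger_force: 32.0
```

```bash
python3 pin.py
```

```text
26.1 [0.5176 0.2324 0.1092] [-0.9995  0.0298  0.0051]
grasp in bore xyz mm [-1.7  0.  54. ]
[-19.60842619  -3.57866981  24.80743893] [-0.62157923  2.87013838 -0.11617738]
```

Call:
send_rows --rows "1 0.006 0 -0.008 0;-0.2 0 0 0 0;-0.2 0 0 0 0;-0.2 0 0 0 0"

```text
time_s: 26.6
ee_pos: [0.5181, 0.2322, 0.1085]
ee_rot: [-0.0, 0.015, 1.0, -0.0]
ft_force: [-0.6, -0.2, 0.3]
finger_gap: 0.0512
finger_force: 0.0
```

Call:
send_rows --rows "-0.2 0.06 0 -0.085 0;-0.2 0.06 0 -0.085 0;-0.2 0.06 0 -0.085 0;-0.2 0.06 0 -0.085 0;-0.2 0 0 0 0"

```text
time_s: 27.22
ee_pos: [0.4468, 0.2351, 0.2129]
ee_rot: [0.002, 0.015, 1.0, 0.001]
ft_force: [0.3, 0.6, -0.9]
finger_gap: 0.0512
finger_force: 0.0
```

Run:
```python
from h import *
b=np.array([.550,.2314,.085]); e=np.array([.9995,-.0315,0]); f=np.array([.0315,.9995,0]); u=-.574*e+[0,0,.819]
x=.819*e+[0,0,.574]
print(manip.sense()["time_s"])
for n in("wrist","scene","top"):
    c=manip.camera(n)
    print(n,"expected head",proj(c,b+.044*u).round(1),"per mm x,u",(proj(c,b+.054*u)-proj(c,b+.044*u)).round(1),"tip",proj(c,b-.042*u).round(1))
    for q in("pin_head","eye","bore"):
        print(q,[(np.round(d["position"],1).tolist(),round(d["confidence"],2)) for d in manip.tip_of(c,q)[:3]])
    P=np.array([proj(c,b+z*u+r*(x*np.cos(k)+f*np.sin(k))) for z,r in((.064,.012),(.024,.012),(.024,.016),(.018,.016)) for k in np.linspace(0,6.28,24)])
    print("sil",P.min(0).round(),P.max(0).round(),[np.round(d["bbox"]).tolist() for d in manip.regions_of(c,"pin_head")[:3]])
```

```text
27.225
wrist expected head [318.9 342.1] per mm x,u [-0.  -0.2] tip [319.1 343.2]
pin_head [([322.0, 339.8], 0.75)]
eye [([75.8, 329.2], 0.33), ([250.1, 170.9], 0.32)]
bore []
sil [299. 322.] [339. 364.] [[320.0, 340.0, 37.0, 42.0], [8.0, 345.0, 17.0, 24.0]]
scene expected head [435.9 244.5] per mm x,u [ 0.7 -5.7] tip [429.8 292.7]
pin_head [([240.5, 265.2], 0.95), ([437.0, 243.5], 0.76), ([180.1, 296.3], 0.56)]
eye [([434.3, 270.4], 0.59), ([438.2, 245.7], 0.19)]
bore [([434.0, 271.1], 0.81)]
sil [425. 232.] [444. 261.] [[242.0, 278.0, 21.0, 45.0], [436.0, 248.0, 23.0, 32.0], [185.0, 305.0, 23.0, 45.0]]
top expected head [246.  230.9] per mm x,u [-0.7  1.8] tip [251.6 216.8]
pin_head [([243.6, 230.2], 0.72), ([389.1, 204.5], 0.56), ([421.0, 173.6], 0.49)]
eye [([339.5, 225.6], 0.69), ([248.8, 224.3], 0.63)]
bore [([245.6, 221.7], 0.66)]
sil [239. 220.] [255. 239.] [[421.0, 176.0, 14.0, 20.0], [440.0, 226.0, 56.0, 35.0], [191.0, 272.0, 14.0, 19.0]]
```

The head sits where the home pose predicts in all three views, to within about 3 px, and the force stop came at full depth. I'm handing it in.

```bash
python3 -c "
from workcell import manip
print(manip.job_done())"
```

```text
the job is handed in; nothing more can be done
None
```

The stage is wound into line and the long pin is through both ears and the tab, with its collar seated on the upper ear. The pin is released, and I handed the job in at about 27 s of the 58 s allowed; no verdict came back.

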